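# Find the outlet key left latched down and release it

## Robot

A 6-joint arm with a two-finger parallel gripper is mounted at the origin on a cart in front of the work surface, level with it; the furniture and walls round the work are solid. World frame = base frame: x ahead of the robot, y to its left, z up, the work surface at z = 0. Lengths are in m, angles in rad, forces in N, time in s.
With the tool pointing down it reaches from about 0.375 to 0.925 m from the base axis. Payload 5.7 kg.
Tool frame: the origin (TCP) lies midway between the tips of the shut fingers; the grasp point (between the pads) lies tcp_to_grasp behind it (tcp_to_grasp is the distance from the TCP to the grasp point, in m); z points along the fingers, y is the line along which they close (so a half turn about z gives the same grasp; the last joint's range is limited). The gripper opens to 85 mm and grips with 20 to 120 N. Pads are 22 mm wide; open, the fingers measure 114 mm over their backs; the gripper's body (76 mm by 85 mm) begins 54 mm behind the grasp point. The pads swing forward as they close: fully open they stand 13 mm farther back than shut.
Start: joints at [-1.429, 0.359, 1.51, -0, 1.272, -0.115], TCP at [0.152, -0.58, 0.211] pointing down, gripper open.
Joint ranges: [-2.97, 2.97], [-1.01, 2.36], [0.21, 2.38], [-0.96, 4.11], [0.2, 2.71], [-2.98, 2.98]. Speed limits (rad/s): [2.39, 2.39, 3.14, 3.14, 3.14, 3.14].

## Interface

Orientations are given as a rotation vector (axis times angle).
In Python, from bench import state, capture, camera_model, job_done, tcp_to_grasp gives the robot as it stands.
- The arm moves only by the tool servo_tool, never from a script. Its argument "commands" is a list of rows, each an object of numbers: "claw": the gripper command: -1 is shut, 1 is fully open, values between are in proportion; "x", "y", "z": the shift along the tool's x, y, z in mm; "spin": the turn about the tool's z in rad. In form: [{"claw": .., "x": .., "y": .., "z": .., "spin": ..}, ...]. A call has 1 to 8 rows; each row shifts and turns the commanded pose from where the row before left it, along the tool's axes as they then stand; what a row does not reach is not made up. A row lasts 1/8 s, in which the tool goes at most 62.5 mm and 10.7 degrees, less where a joint would pass 70% of its speed; a pose out of reach is approached as far as the arm can. A call with a gripper value outside its range is refused whole. The fingers move at their own pace and stop on an object; "squeeze" is the grip in N (left out, the last holds). Time passes only in rows, so rows that do not move let the fingers close. It gives the time, the measured TCP pose, the force, the opening and the grip force at its end, in the units of the state.
- state(): the state, without advancing time (a new reading comes with each control period).
- capture(name): name is "scene" or "top" or "wrist"; returns (picture, depth): 384x512x3 uint8, blue, green, red; 384x512 float32, m along the optical axis (not along the pixel's ray), 0 where there is no reading.
- camera_model(name): a dict with "fx", "fy", "cx", "cy" (pixels), "dist_coeffs" ([k1, k2, p1, p2, k3] as OpenCV has them; the pictures are not rectified), "R" (3x3) and "t" (3): a world point X has camera coordinates R X + t. Camera axes: x right, y down, z forward; pixel columns grow to the right and rows downward; lengths in m; the calibration is good to about 2 mm. A picture is of the moment at which its call begins: read the wrist's pose just before it. camera_model takes no time and is no camera call; for the wrist camera it gives the pose at the moment of the call.
- job_done(): hands the job in; it is judged then, once.
The state is a dict: "t": time; "joints": joint angles; "joint_vel": joint speeds; "joint_efforts": joint torques, N m; "position": TCP position; "tcp_rot": TCP orientation; "ft_force": force on the tool from outside, world axes, zero at the start; "ft_torque": the same for the moment, N m; "width": finger opening in m; "finger_force": force on a finger pad.
Only numpy, scipy, OpenCV 4.12 (cv2) and the standard library are available. Lean on these libraries where they do the work, as an engineer would, in place of code of your own. Each camera call takes 0.05 s, during which the arm holds its last target. There are 200 camera calls.

## Task

One of the four identical orange keys on the bench outlet box has been left latched down. With a fingertip, tap all four keys lightly in order from left to right, without releasing the latched key or pushing a raised one in more than half way; then press the latched key right down and let go, so that it pops up and all four stand raised. Do not grasp, lift or move anything else on the bench.

Things in the scene. Friction and masses are not known exactly. Their poses are not given: they have to be found in the camera images.
- outlet_box: Fixed blue bench outlet box with grey top plate, 150 (x) x 260 (y) x 45 mm high. Origin: centre of its underside; +y runs along the row to the left as the robot sees it, +x away from the robot. On top a row of four identical orange keys at x = -35, y = +81, +27, -27, -81 mm, each in a black frame 41 mm square, 4 mm high; behind each a flat white outlet.
- slot_1 (a point): Place of the left-most key: point on the box's top plate (45 mm above the bench) under that key's centre. Fixed to the box.
- slot_2 (a point): Place of the second from the left key: point on the box's top plate (45 mm above the bench) under that key's centre. Fixed to the box.
- slot_3 (a point): Place of the third from the left key: point on the box's top plate (45 mm above the bench) under that key's centre. Fixed to the box.
- slot_4 (a point): Place of the right-most key: point on the box's top plate (45 mm above the bench) under that key's centre. Fixed to the box.
- key_1_top (a point): Centre of the top face of one of the four keys; moves with the key (the number tells neither slot nor state). Cap 30x30 mm. Raised: 61 mm above the bench; goes straight down against a spring, 1.2 N to start and about 0.5 N more per mm, bottom at 8 mm (5 to 6 N), rises when let go and does not latch. Latched: see switch.
- key_2_top (a point): Centre of the top face of one of the four keys; moves with the key (the number tells neither slot nor state). Cap 30x30 mm. Raised: 61 mm above the bench; goes straight down against a spring, 1.2 N to start and about 0.5 N more per mm, bottom at 8 mm (5 to 6 N), rises when let go and does not latch. Latched: see switch.
- key_3_top (a point): Centre of the top face of one of the four keys; moves with the key (the number tells neither slot nor state). Cap 30x30 mm. Raised: 61 mm above the bench; goes straight down against a spring, 1.2 N to start and about 0.5 N more per mm, bottom at 8 mm (5 to 6 N), rises when let go and does not latch. Latched: see switch.
- key_4_top (a point): Centre of the top face of one of the four keys; moves with the key (the number tells neither slot nor state). Cap 30x30 mm. Raised: 61 mm above the bench; goes straight down against a spring, 1.2 N to start and about 0.5 N more per mm, bottom at 8 mm (5 to 6 N), rises when let go and does not latch. Latched: see switch.
- switch_1: Fixed switch that carries key_1; origin on the box's top plate under the key's centre; only the key stands out. The one latched key's top stands 5.5 mm lower than a raised one (55.5 mm above the bench) and does not give under less than about 3.5 N; pressed with 5 to 6 N to the bottom (8 mm below raised height) it unlatches and rises when let go.
- switch_2: Fixed switch that carries key_2; origin on the box's top plate under the key's centre; only the key stands out. The one latched key's top stands 5.5 mm lower than a raised one (55.5 mm above the bench) and does not give under less than about 3.5 N; pressed with 5 to 6 N to the bottom (8 mm below raised height) it unlatches and rises when let go.
- switch_3: Fixed switch that carries key_3; origin on the box's top plate under the key's centre; only the key stands out. The one latched key's top stands 5.5 mm lower than a raised one (55.5 mm above the bench) and does not give under less than about 3.5 N; pressed with 5 to 6 N to the bottom (8 mm below raised height) it unlatches and rises when let go.
- switch_4: Fixed switch that carries key_4; origin on the box's top plate under the key's centre; only the key stands out. The one latched key's top stands 5.5 mm lower than a raised one (55.5 mm above the bench) and does not give under less than about 3.5 N; pressed with 5 to 6 N to the bottom (8 mm below raised height) it unlatches and rises when let go.
- screw_tin: round grey-green tin with a lid, 87 mm across, 51 mm high, beyond the box; loose, not to be disturbed. Origin: centre of its underside.
- tape_measure: yellow tape measure, 60x80x39 mm, at the left of the box; loose, not to be disturbed. Origin: centre of its underside.
- red_pliers: pliers with red handles, 74x171x13 mm, lying in front of the box, on the robot's side; loose, not to be disturbed. Origin: centre of its underside.
- screwdriver_blue: screwdriver with blue handle, 27x190x26 mm, lying beyond the box; loose, not to be disturbed. Origin: centre of its underside.
- beech_block: beech block, 55x90x50 mm, at the right of the box; loose, not to be disturbed. Origin: centre of its underside.

How it is judged:
On the way, in this order (a step that is already met when the one before it is completed fails the run):
1. the left-most key is touched by the fingers (over 0.3 N) while the latched key still stands down where it started (((horizontal distance between switch_1 and slot_1 below 0.015 m and contact force between the fingers and switch_1 above 0.3 N) or (horizontal distance between switch_2 and slot_1 below 0.015 m and contact force between the fingers and switch_2 above 0.3 N) or (horizontal distance between switch_3 and slot_1 below 0.015 m and contact force between the fingers and switch_3 above 0.3 N) or (horizontal distance between switch_4 and slot_1 below 0.015 m and contact force between the fingers and switch_4 above 0.3 N)) and ((z of key_1_top in the frame of outlet_box below 0.0565 m and distance of key_1_top from where it was at the start of the episode below 0.003 m) or (z of key_2_top in the frame of outlet_box below 0.0565 m and distance of key_2_top from where it was at the start of the episode below 0.003 m) or (z of key_3_top in the frame of outlet_box below 0.0565 m and distance of key_3_top from where it was at the start of the episode below 0.003 m) or (z of key_4_top in the frame of outlet_box below 0.0565 m and distance of key_4_top from where it was at the start of the episode below 0.003 m))), for 0.02 s.
2. the second from the left key is touched by the fingers (over 0.3 N) while the latched key still stands down where it started (((horizontal distance between switch_1 and slot_2 below 0.015 m and contact force between the fingers and switch_1 above 0.3 N) or (horizontal distance between switch_2 and slot_2 below 0.015 m and contact force between the fingers and switch_2 above 0.3 N) or (horizontal distance between switch_3 and slot_2 below 0.015 m and contact force between the fingers and switch_3 above 0.3 N) or (horizontal distance between switch_4 and slot_2 below 0.015 m and contact force between the fingers and switch_4 above 0.3 N)) and ((z of key_1_top in the frame of outlet_box below 0.0565 m and distance of key_1_top from where it was at the start of the episode below 0.003 m) or (z of key_2_top in the frame of outlet_box below 0.0565 m and distance of key_2_top from where it was at the start of the episode below 0.003 m) or (z of key_3_top in the frame of outlet_box below 0.0565 m and distance of key_3_top from where it was at the start of the episode below 0.003 m) or (z of key_4_top in the frame of outlet_box below 0.0565 m and distance of key_4_top from where it was at the start of the episode below 0.003 m))), for 0.02 s.
3. the third from the left key is touched by the fingers (over 0.3 N) while the latched key still stands down where it started (((horizontal distance between switch_1 and slot_3 below 0.015 m and contact force between the fingers and switch_1 above 0.3 N) or (horizontal distance between switch_2 and slot_3 below 0.015 m and contact force between the fingers and switch_2 above 0.3 N) or (horizontal distance between switch_3 and slot_3 below 0.015 m and contact force between the fingers and switch_3 above 0.3 N) or (horizontal distance between switch_4 and slot_3 below 0.015 m and contact force between the fingers and switch_4 above 0.3 N)) and ((z of key_1_top in the frame of outlet_box below 0.0565 m and distance of key_1_top from where it was at the start of the episode below 0.003 m) or (z of key_2_top in the frame of outlet_box below 0.0565 m and distance of key_2_top from where it was at the start of the episode below 0.003 m) or (z of key_3_top in the frame of outlet_box below 0.0565 m and distance of key_3_top from where it was at the start of the episode below 0.003 m) or (z of key_4_top in the frame of outlet_box below 0.0565 m and distance of key_4_top from where it was at the start of the episode below 0.003 m))), for 0.02 s.
4. the right-most key is touched by the fingers (over 0.3 N) while the latched key still stands down where it started (((horizontal distance between switch_1 and slot_4 below 0.015 m and contact force between the fingers and switch_1 above 0.3 N) or (horizontal distance between switch_2 and slot_4 below 0.015 m and contact force between the fingers and switch_2 above 0.3 N) or (horizontal distance between switch_3 and slot_4 below 0.015 m and contact force between the fingers and switch_3 above 0.3 N) or (horizontal distance between switch_4 and slot_4 below 0.015 m and contact force between the fingers and switch_4 above 0.3 N)) and ((z of key_1_top in the frame of outlet_box below 0.0565 m and distance of key_1_top from where it was at the start of the episode below 0.003 m) or (z of key_2_top in the frame of outlet_box below 0.0565 m and distance of key_2_top from where it was at the start of the episode below 0.003 m) or (z of key_3_top in the frame of outlet_box below 0.0565 m and distance of key_3_top from where it was at the start of the episode below 0.003 m) or (z of key_4_top in the frame of outlet_box below 0.0565 m and distance of key_4_top from where it was at the start of the episode below 0.003 m))), for 0.02 s.
5. the key that was latched is pressed down to the bottom (more than 7 mm below the raised height) (((z of key_1_top in the frame of outlet_box below 0.054 m and distance of key_1_top from where it was at the start of the episode below 0.004 m) or (z of key_2_top in the frame of outlet_box below 0.054 m and distance of key_2_top from where it was at the start of the episode below 0.004 m) or (z of key_3_top in the frame of outlet_box below 0.054 m and distance of key_3_top from where it was at the start of the episode below 0.004 m) or (z of key_4_top in the frame of outlet_box below 0.054 m and distance of key_4_top from where it was at the start of the episode below 0.004 m))), for 0.02 s.
At the end, for the whole second after the job is handed in: All four keys stand raised (each within 1.5 mm of its full height, 61 mm above the bench) and the five loose things lie within 20 mm of where they were (z of each of key_1_top, key_2_top, key_3_top, key_4_top in the frame of outlet_box above 0.0595 m and distance of each of screw_tin, tape_measure, red_pliers, screwdriver_blue, beech_block from where it was at the start of the episode below 0.02 m); the robot touches nothing.
It fails at once if a key that stood raised at the start is pushed in more than 4.8 mm ((z of key_1_top in the frame of outlet_box below 0.0562 m and distance of key_1_top from where it was at the start of the episode above 0.0045 m) or (z of key_2_top in the frame of outlet_box below 0.0562 m and distance of key_2_top from where it was at the start of the episode above 0.0045 m) or (z of key_3_top in the frame of outlet_box below 0.0562 m and distance of key_3_top from where it was at the start of the episode above 0.0045 m) or (z of key_4_top in the frame of outlet_box below 0.0562 m and distance of key_4_top from where it was at the start of the episode above 0.0045 m)).
It fails at once if a loose thing is shifted or lifted by more than 20 mm (distance of any of screw_tin, tape_measure, red_pliers, screwdriver_blue, beech_block from where it was at the start of the episode above 0.02 m).
It also fails if it takes over 64 s, if anything falls off the work surface, if the arm or the gripper's body presses on something with over 40 N, if the wrist force passes 120 N, or if a joint passes its speed limit or range.

## Working session

There is one attempt and no reset: what is moved stays moved. The work goes in short steps, Python scripts to look and compute and a tool call to move; the robot and the scene stay as the last step left them, time stands still between calls to the robot, and variables do not carry over. Pictures are saved under pics/ and viewed, at most 10 in all, crops included, and the job is handed in when it is done.

Besides the shell and the picture viewer there is one more tool, called after "Request:" by a JSON object that holds its "api" and its "payload". servo_tool: Moves the arm, as the interface text tells. Its arguments: {"type":"object","properties":{"commands":{"type":"array"},"squeeze":{"type":"number"}},"required":["commands"]}

```bash
mkdir -p pics; cat > h.py <<'E'
import numpy as np, cv2
from bench import *
def pts(name):
    m=camera_model(name); im,d=capture(name)
    K=np.array([[m['fx'],0,m['cx']],[0,m['fy'],m['cy']],[0,0,1.]])
    h,w=d.shape; uv=np.stack(np.meshgrid(np.arange(w),np.arange(h)),-1).reshape(-1,1,2).astype(float)
    n=cv2.undistortPoints(uv,K,np.array(m['dist_coeffs'],float)).reshape(h,w,2)
    R=np.array(m['R']);t=np.array(m['t'])
    ray=np.dstack([n,np.ones((h,w))])@R   # world dir
    C=-R.T@t
    return im,d,C,ray
def plane(C,ray,u,v,z):
    r=ray[int(round(v)),int(round(u))]; return C+r*(z-C[2])/r[2]
E
python3 - <<'E'
from h import *
print(state(), tcp_to_grasp)
for n in ("top","scene"):
    im,d,C,ray=pts(n); cv2.imwrite(f"pics/{n}1.png",im)
    P=C+ray*d[...,None]
    hsv=cv2.cvtColor(im,cv2.COLOR_BGR2HSV)
    m=cv2.inRange(hsv,(5,140,120),(20,255,255))
    k,l,s,c=cv2.connectedComponentsWithStats(m)
    for i in range(1,k):
        if s[i,4]>40:
            q=P[(l==i)&(d>0)]; print(n,s[i],c[i].round(1),np.median(q,0).round(4), plane(C,ray,*c[i],.061).round(4))
E
```

```text
{'t': 0.0, 'joints': array([-1.42909209e+00,  3.59516704e-01,  1.51147852e+00, -4.60844050e-06,
        1.27250585e+00, -1.15101410e-01]), 'joint_vel': array([ 1.88506341e-05,  2.17075265e-03,  1.41957848e-03,  1.76406574e-04,
        1.02504551e-03, -9.35709218e-04]), 'joint_efforts': array([-1.33800877e-03, -5.27621090e+01, -2.78624403e+01, -2.23638795e-04,
        1.29384987e-02, -1.98110179e-06]), 'position': array([ 0.15227901, -0.57958033,  0.20982913]), 'tcp_rot': array([-3.11383729e+00, -4.02039591e-01,  4.67612166e-05]), 'ft_force': array([ 0.26572111, -0.06588758, -0.86167461]), 'ft_torque': array([-0.00370195, -0.00615315,  0.0049186 ]), 'finger_force': 0.0, 'width': 0.08533893351572085} 0.0187
top [475 111  19  19 164] [485.1 121.9] [ 0.7681 -0.5246  0.2253] [ 0.8106 -0.6114  0.061 ]
top [203 199  13  12 112] [209.2 204.5] [0.5641 0.1634 0.0611] [0.5655 0.1637 0.061 ]
top [223 203  12  12 108] [228.7 208.7] [0.5533 0.11   0.0613] [0.5531 0.1099 0.061 ]
top [243 207  12  13 108] [248.6 212.9] [0.5434 0.0567 0.0611] [0.5433 0.0564 0.061 ]
top [263 212  12  12 105] [268.4 21
[... 233 characters left out ...]
53  40  31 275] [109.9 362.7] [-0.1282  0.685  -0.7963] [0.1267 0.4278 0.061 ]
scene [282  32  13   8  52] [288.8  35.7] [ 0.7711 -0.525   0.2254] [ 0.9175 -0.8193  0.061 ]
scene [266 182  13  10  69] [272.2 186.9] [0.5313 0.0072 0.0563] [0.5297 0.0115 0.061 ]
scene [253 192  14  10  79] [259.7 196.1] [0.5415 0.06   0.0611] [0.5413 0.0584 0.061 ]
scene [240 202  14  11  84] [246.4 207.1] [0.5523 0.1126 0.0615] [0.5533 0.1123 0.061 ]
scene [279 209  23  24 121] [288.3 219.1] [0.4516 0.0506 0.0102] [0.4368 0.0881 0.061 ]
scene [226 214  14  11  89] [232.5 218.7] [0.5623 0.166  0.0614] [0.5629 0.1665 0.061 ]
scene [284 220  32  17 126] [300.1 229.4] [0.4037 0.0689 0.01  ] [0.3948 0.1004 0.061 ]
```

View pics/top1.png

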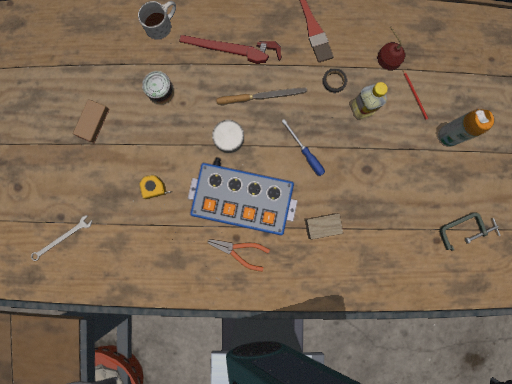

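View pics/scene1.png

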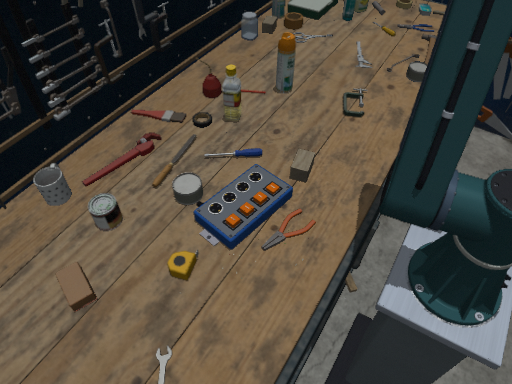

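The pictures show the box with its keys at (209,204) to (268,217) in the top view. The right-most key is the low one (depth 0.0555 m against 0.061 m). The path to the box is clear, so I'll align the tool and shut the fingers.

Request:
{"api": "servo_tool", "payload": {"commands": [{"claw": -1, "x": 0, "y": 0, "z": 0, "spin": 0.148}, {"claw": -1, "x": 0, "y": 0, "z": 0, "spin": 0.148}, {"claw": -1, "x": 0, "y": 0, "z": 0, "spin": 0.148}, {"claw": -1, "x": 17, "y": -50, "z": 0, "spin": 0}, {"claw": -1, "x": 17, "y": -50, "z": 0, "spin": 0}, {"claw": -1, "x": 17, "y": -50, "z": 0, "spin": 0}, {"claw": -1, "x": 17, "y": -50, "z": 0, "spin": 0}, {"claw": -1, "x": 17, "y": -50, "z": 0, "spin": 0}], "squeeze": 20}}

```text
t: 1.1
position: [0.2829, -0.3487, 0.2105]
tcp_rot: [-3.127, 0.294, 0.0]
ft_force: [-0.1, -0.2, -0.5]
width: 0.0
finger_force: 0.0
```

Request:
{"api": "servo_tool", "payload": {"commands": [{"claw": -1, "x": 17, "y": -50, "z": 0, "spin": 0}, {"claw": -1, "x": 17, "y": -50, "z": 0, "spin": 0}, {"claw": -1, "x": 17, "y": -50, "z": 0, "spin": 0}, {"claw": -1, "x": 17, "y": -50, "z": 0, "spin": 0}, {"claw": -1, "x": 17, "y": -50, "z": 0, "spin": 0}, {"claw": -1, "x": 17, "y": -50, "z": 0, "spin": 0}, {"claw": -1, "x": 17, "y": -50, "z": 0, "spin": 0}, {"claw": -1, "x": 0, "y": 0, "z": 0, "spin": 0}]}}

```text
t: 2.1
position: [0.4657, -0.0258, 0.2105]
tcp_rot: [-3.128, 0.286, -0.0]
ft_force: [-0.2, 0.5, -0.3]
width: -0.0001
finger_force: 0.0
```

Request:
{"api": "servo_tool", "payload": {"commands": [{"claw": -1, "x": 10, "y": -34, "z": 0, "spin": 0}, {"claw": -1, "x": 10, "y": -34, "z": 15, "spin": 0}, {"claw": -1, "x": 10, "y": -34, "z": 20, "spin": 0}, {"claw": -1, "x": 10, "y": -34, "z": 25, "spin": 0}, {"claw": -1, "x": 11, "y": -34, "z": 30, "spin": 0}, {"claw": -1, "x": 11, "y": -35, "z": 35, "spin": 0}, {"claw": -1, "x": 0, "y": 0, "z": 0, "spin": 0}, {"claw": -1, "x": 0, "y": 0, "z": 0, "spin": 0}]}}

```text
t: 3.1
position: [0.563, 0.1599, 0.0857]
tcp_rot: [3.127, -0.294, -0.002]
ft_force: [0.7, -0.2, -0.2]
width: -0.0004
finger_force: 0.0
```

```bash
python3 - <<'E'
from h import *
print(state()['position'].round(4),state()['ft_force'].round(2))
for n in ("wrist",):
    im,d,C,ray=pts(n); cv2.imwrite(f"pics/{n}2.png",im)
    P=C+ray*d[...,None]
    hsv=cv2.cvtColor(im,cv2.COLOR_BGR2HSV)
    m=cv2.inRange(hsv,(5,140,100),(20,255,255))
    k,l,s,c=cv2.connectedComponentsWithStats(m)
    for i in range(1,k):
        if s[i,4]>200:
            q=P[(l==i)&(d>0)]; print(n,s[i],np.median(q,0).round(4), plane(C,ray,*c[i],.061).round(4))
E
```

```text
[0.563  0.1599 0.0857] [ 0.66 -0.23 -0.15]
wrist [  21  138   84   87 1618] [0.6214 0.3007 0.0236] [0.6243 0.2777 0.061 ]
wrist [ 229  192   40   41 1514] [0.5673 0.164  0.0602] [0.5671 0.1639 0.061 ]
wrist [ 299  192   45   42 1602] [0.5572 0.1126 0.0602] [0.5574 0.113  0.061 ]
wrist [ 367  193   50   41 1695] [0.5469 0.0624 0.0601] [0.547  0.0622 0.061 ]
wrist [ 435  193   52   40 1622] [0.5353 0.0098 0.0549] [0.5385 0.0129 0.061 ]
wrist [331 263 102  23 611] [0.4588 0.0553 0.0073] [0.4998 0.0745 0.061 ]
wrist [384 310  32  14 211] [0.3976 0.0338 0.0072] [0.4529 0.0577 0.061 ]
```

View pics/wrist2.png

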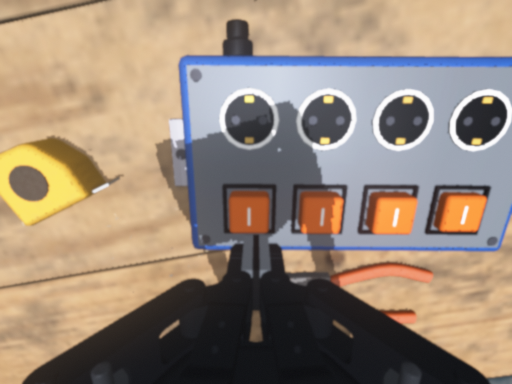

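The wrist view shows the shut fingers just short of key 1 (249,212), with all four keys in the row at row 212 or so. I'll correct by a few mm and descend slowly.

Request:
{"api": "servo_tool", "payload": {"commands": [{"claw": -1, "x": 2, "y": -4.5, "z": 8, "spin": 0}, {"claw": -1, "x": 0, "y": 0, "z": 8, "spin": 0}, {"claw": -1, "x": 0, "y": 0, "z": 4, "spin": 0}, {"claw": -1, "x": 0, "y": 0, "z": 0, "spin": 0}, {"claw": -1, "x": 0, "y": 0, "z": 0, "spin": 0}]}}

```text
t: 3.78
position: [0.5664, 0.1652, 0.0658]
tcp_rot: [-3.128, 0.294, -0.0]
ft_force: [-0.9, -0.3, -0.1]
width: -0.0003
finger_force: 0.0
```

Request:
{"api": "servo_tool", "payload": {"commands": [{"claw": -1, "x": 0, "y": 0, "z": 2, "spin": 0}, {"claw": -1, "x": 0, "y": 0, "z": 2, "spin": 0}, {"claw": -1, "x": 0, "y": 0, "z": 1, "spin": 0}, {"claw": -1, "x": 0, "y": 0, "z": 1, "spin": 0}, {"claw": -1, "x": 0, "y": 0, "z": 0, "spin": 0}]}}

```text
t: 4.4
position: [0.5663, 0.1652, 0.0597]
tcp_rot: [-3.128, 0.294, 0.0]
ft_force: [-0.3, 0.1, 0.6]
width: 0.0
finger_force: 0.0
```

Request:
{"api": "servo_tool", "payload": {"commands": [{"claw": -1, "x": 0, "y": 0, "z": 1, "spin": 0}, {"claw": -1, "x": 0, "y": 0, "z": 0, "spin": 0}]}}

```text
t: 4.65
position: [0.5663, 0.1652, 0.0587]
tcp_rot: [-3.128, 0.294, 0.0]
ft_force: [-0.1, -1.0, -0.5]
width: -0.0001
finger_force: 0.0
```

```bash
cat > f.py <<'E'
from h import *
fs=[]
for i in range(8):
    im,d=capture("wrist"); fs.append(state()['ft_force'][2])
print(np.round(fs,2),np.mean(fs),state()['position'].round(4)); cv2.imwrite("pics/w.png",im)
E
python3 f.py
```

```text
[-0.27 -0.31  0.01 -1.05  0.28 -0.92  0.03 -0.68] -0.36285387879497516 [0.5664 0.1652 0.0588]
```

Request:
{"api": "servo_tool", "payload": {"commands": [{"claw": -1, "x": 0, "y": 0, "z": 1, "spin": 0}, {"claw": -1, "x": 0, "y": 0, "z": 0, "spin": 0}]}}

```text
t: 5.3
position: [0.5662, 0.1652, 0.0576]
tcp_rot: [-3.128, 0.294, 0.0]
ft_force: [0.3, -0.3, -0.2]
width: -0.0
finger_force: 0.0
```

```bash
python3 f.py
```

```text
[-0.17  0.31  0.53  0.61 -0.81 -0.08 -0.31 -0.76] -0.08561599427584876 [0.5664 0.1652 0.0577]
```

View pics/w.png

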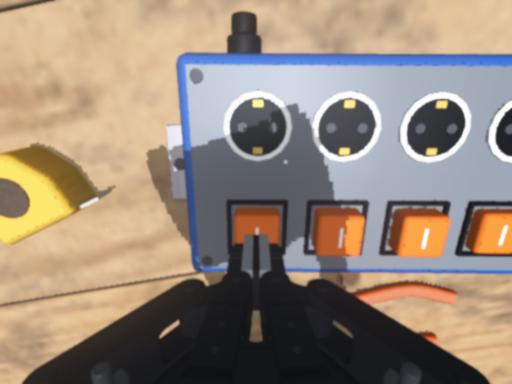

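The fingertips stand over key 1 (257,240), but the force shows no contact yet. I'll go on in 1 mm steps, checking the averaged force and the key's height by depth.

```bash
cat > f.py <<'E'
from h import *
fs=[]
for i in range(8):
    im,d,C,ray=pts("wrist"); fs.append(state()['ft_force'][2])
print(np.mean(fs).round(2),state()['position'].round(4)); cv2.imwrite("pics/w.png",im)
P=C+ray*d[...,None]
m=cv2.inRange(cv2.cvtColor(im,cv2.COLOR_BGR2HSV),(5,140,90),(20,255,255))
k,l,s,c=cv2.connectedComponentsWithStats(m)
for i in range(1,k):
    q=P[(l==i)&(d>0)]
    if s[i,4]>200 and np.median(q[:,2])>.045: print(s[i],np.median(q,0).round(4),np.percentile(q[:,2],[70,90]).round(4))
E
python3 f.py
```

```text
0.09 [0.5663 0.1652 0.0577]
[ 234  208   46   36 1318] [0.5736 0.1625 0.0599] [0.0604 0.061 ]
[ 313  209   52   47 2144] [0.5578 0.1134 0.0601] [0.0605 0.0611]
[ 390  209   60   48 2328] [0.5477 0.0628 0.06  ] [0.0605 0.0611]
[ 466  210   46   45 1721] [0.5354 0.014  0.0548] [0.0553 0.0558]
```

Request:
{"api": "servo_tool", "payload": {"commands": [{"claw": -1, "x": 0, "y": 0, "z": 1, "spin": 0}, {"claw": -1, "x": 0, "y": 0, "z": 0, "spin": 0}]}}

```text
t: 6.35
position: [0.5663, 0.1652, 0.0566]
tcp_rot: [-3.128, 0.294, 0.0]
ft_force: [-0.1, 0.5, -1.0]
width: 0.0001
finger_force: 0.0
```

```bash
python3 f.py
```

```text
0.1 [0.5664 0.1652 0.0568]
[ 234  209   46   36 1290] [0.5738 0.1625 0.0599] [0.0603 0.0609]
[ 313  209   53   48 2174] [0.5578 0.1134 0.0601] [0.0605 0.061 ]
[ 390  210   61   48 2355] [0.5478 0.0629 0.06  ] [0.0605 0.061 ]
[ 467  210   45   45 1658] [0.5356 0.0145 0.0547] [0.0553 0.0558]
```

Request:
{"api": "servo_tool", "payload": {"commands": [{"claw": -1, "x": 0, "y": 0, "z": 1, "spin": 0}, {"claw": -1, "x": 0, "y": 0, "z": 0, "spin": 0}]}}

```text
t: 7.0
position: [0.5662, 0.1652, 0.0556]
tcp_rot: [-3.128, 0.294, 0.0]
ft_force: [-0.5, -0.3, 0.7]
width: -0.0002
finger_force: 0.0
```

```bash
python3 f.py|head -2
```

```text
0.13 [0.5664 0.1652 0.0558]
[ 234  209   46   36 1300] [0.5741 0.1625 0.0599] [0.0604 0.0609]
```

Request:
{"api": "servo_tool", "payload": {"commands": [{"claw": -1, "x": 0, "y": 0, "z": 0.5, "spin": 0}, {"claw": -1, "x": 0, "y": 0, "z": 0, "spin": 0}]}}

```text
t: 7.65
position: [0.5663, 0.1652, 0.0552]
tcp_rot: [-3.128, 0.294, 0.0]
ft_force: [-0.0, 0.4, -0.2]
width: -0.0002
finger_force: 0.0
```

```bash
python3 f.py|head -2
```

```text
0.34 [0.5664 0.1652 0.0552]
[ 234  209   46   36 1286] [0.5741 0.1626 0.0598] [0.0603 0.0609]
```

Request:
{"api": "servo_tool", "payload": {"commands": [{"claw": -1, "x": 0, "y": 0, "z": 0.7, "spin": 0}, {"claw": -1, "x": 0, "y": 0, "z": 0, "spin": 0}]}}

```text
t: 8.3
position: [0.5663, 0.1652, 0.0545]
tcp_rot: [-3.128, 0.294, 0.0]
ft_force: [0.8, -0.7, -0.1]
width: 0.0004
finger_force: 0.0
```

```bash
python3 f.py|head -2
```

```text
0.16 [0.5664 0.1652 0.0546]
[ 234  210   46   35 1268] [0.5743 0.1625 0.0598] [0.0603 0.0609]
```

Request:
{"api": "servo_tool", "payload": {"commands": [{"claw": -1, "x": 0, "y": 0, "z": 0.7, "spin": 0}, {"claw": -1, "x": 0, "y": 0, "z": 0, "spin": 0}]}}

```text
t: 8.95
position: [0.5663, 0.1652, 0.0538]
tcp_rot: [-3.128, 0.294, 0.0]
ft_force: [0.4, -1.0, 0.7]
width: -0.0001
finger_force: 0.0
```

```bash
python3 f.py|head -2
```

```text
-0.08 [0.5664 0.1652 0.0539]
[ 234  210   47   35 1270] [0.5746 0.1623 0.0598] [0.0603 0.0609]
```

```bash
python3 - <<'E'
from h import *
im,d,C,ray=pts("wrist"); P=C+ray*d[...,None]
for v in range(216,290,6): print(v,[tuple((P[v,u]*1000).round(0).astype(int)) for u in (245,251,257,263,269)])
a=cv2.resize(im[190:300,180:340],None,fx=4,fy=4,interpolation=cv2.INTER_CUBIC)
cv2.imwrite("pics/wc.png",a)
im,_=capture("scene"); cv2.imwrite("pics/sc.png",cv2.resize(im[110:260,180:380],None,fx=4,fy=4,interpolation=cv2.INTER_CUBIC))
E
```

```text
216 [(np.int64(579), np.int64(169), np.int64(56)), (np.int64(579), np.int64(166), np.int64(57)), (np.int64(578), np.int64(162), np.int64(56)), (np.int64(577), np.int64(158), np.int64(56)), (np.int64(577), np.int64(155), np.int64(56))]
222 [(np.int64(577), np.int64(170), np.int64(60)), (np.int64(576), np.int64(166), np.int64(60)), (np.int64(576), np.int64(162), np.int64(60)), (np.int64(575), np.int64(159), np.int64(61)), (np.int64(575), np.int64(155), np.int64(61))]
228 [(np.int64(573), np.int64(171), np.int64(60)), (np.int64(573), np.int64(167), np.int64(61)), (np.int64(572), np.int64(163), np.int64(61)), (np.int64(571), np.int64(160), np.int64(59)), (np.int64(570), np.int64(156), np.int64(60))]
234 [(np.int64(569), np.int64(171), np.int64(60)), (np.int64(569), np.int64(167), np.int64(62)), (np.int64(568), np.int64(164), np.int64(61)), (np.int64(567), np.int64(160), np.int64(60)), (np.int64(567), np.int64(157), np.int64(61))]
240 [(np.int64(577), np.int64(169), np.int64(83)), (np.int64(577), np.int64(166), np.int64(83)), (np.int64(576), np.int64(162), np.int64(84)), (np.int64(576), n
[... 1284 characters left out ...]
, np.int64(167), np.int64(118)), (np.int64(573), np.int64(166), np.int64(110)), (np.int64(574), np.int64(163), np.int64(112)), (np.int64(577), np.int64(160), np.int64(117)), (np.int64(578), np.int64(157), np.int64(119))]
282 [(np.int64(578), np.int64(167), np.int64(121)), (np.int64(572), np.int64(166), np.int64(113)), (np.int64(571), np.int64(164), np.int64(112)), (np.int64(577), np.int64(160), np.int64(121)), (np.int64(577), np.int64(158), np.int64(122))]
288 [(np.int64(578), np.int64(167), np.int64(125)), (np.int64(573), np.int64(166), np.int64(119)), (np.int64(568), np.int64(164), np.int64(112)), (np.int64(577), np.int64(160), np.int64(124)), (np.int64(577), np.int64(158), np.int64(125))]
```

View pics/wc.png

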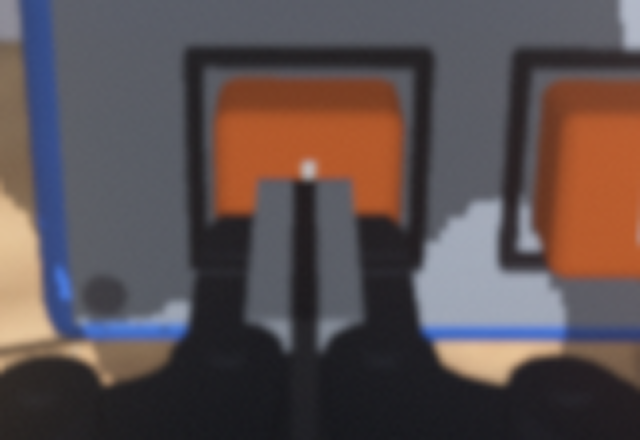

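View pics/sc.png

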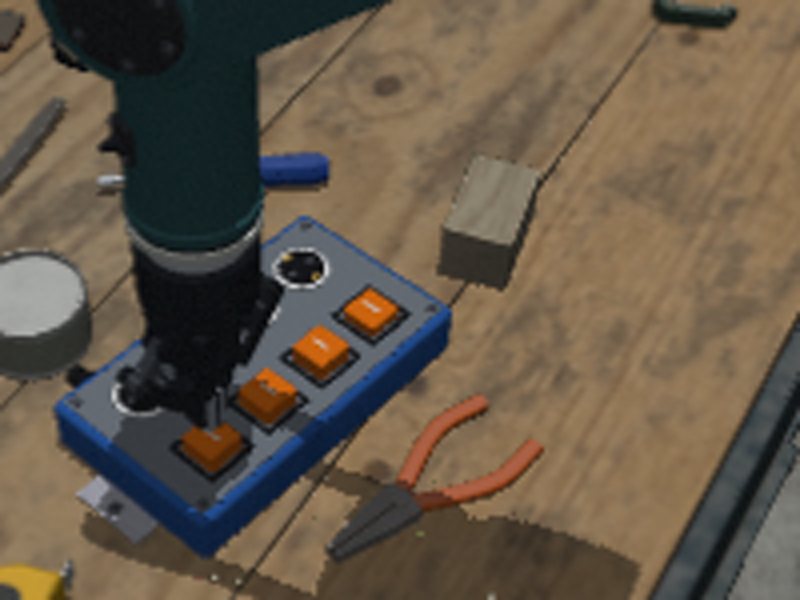

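```bash
python3 - <<'E'
from h import *
im,d,C,ray=pts("wrist"); P=C+ray*d[...,None]
print(C.round(3))
for v in range(233,243): print(v,*[(P[v,u]*1000).round(0) for u in (250,264)])
im,d,C,ray=pts("scene"); P=C+ray*d[...,None]
print(C.round(3))
for v in range(202,224,2): print(v,*[(P[v,u]*1000).round(0) for u in range(229,240,2)])
E
```

```text
[0.648 0.15  0.216]
233 [569. 168.  60.] [568. 159.  61.]
234 [569. 168.  60.] [567. 160.  60.]
235 [577. 166.  78.] [575. 159.  77.]
236 [577. 166.  79.] [576. 159.  80.]
237 [577. 166.  81.] [575. 159.  80.]
238 [577. 166.  82.] [576. 159.  82.]
239 [577. 166.  83.] [576. 159.  83.]
240 [577. 166.  84.] [576. 159.  84.]
241 [577. 166.  84.] [576. 159.  85.]
242 [577. 166.  87.] [575. 159.  85.]
[0.194 0.661 0.872]
202 [556. 184. 154.] [552. 181. 154.] [550. 175. 148.] [554. 162. 133.] [552. 156. 128.] [585.  99.  48.]
204 [556. 184. 146.] [552. 181. 146.] [559. 164. 124.] [552. 164. 128.] [551. 157. 122.] [582. 103.  46.]
206 [558. 182. 135.] [556. 177. 131.] [555. 169. 123.] [552. 165. 121.] [582. 114.  49.] [579. 109.  45.]
208 [559. 182. 126.] [557. 176. 121.] [554. 171. 119.] [554. 163. 109.] [580. 117.  44.] [569. 124.  58.]
210 [561. 180. 115.] [556. 177. 115.] [556. 169. 107.] [554. 162. 101.] [575. 125.  47.] [570. 123.  48.]
212 [562. 178. 104.] [560. 172.  99.] [555. 171. 102.] [555. 162.  92.] [571. 131.  47.] [566. 129.  48.]
214 [561. 180.  98.] [560. 173.  92.] [556. 171.  92.] [554. 164.  86.] [567. 136.  47.] [562. 135.  49.]
216 [563. 179.  88.] [561. 173.  82.] [556. 171.  84.] [561. 154.  61.] [563. 142.  47.] [558. 140.  49.]
218 [571. 169.  62.] [567. 165.  60.] [562. 163.  62.] [558. 160.  62.] [553. 158.  63.] [549. 153.  60.]
220 [568. 173.  60.] [562. 172.  63.] [558. 169.  63.] [554. 166.  63.] [550. 163.  61.] [548. 155.  54.]
222 [564. 179.  61.] [560. 176.  60.] [555. 174.  62.] [550. 171.  62.] [548. 165.  56.] [546. 159.  51.]
```

Both cameras show the real fingertips at z ≈ 0.078, about 24 mm above the reported TCP (x and y agree). I'll trust the images and force, not the reported z, and descend with checks.

Request:
{"api": "servo_tool", "payload": {"commands": [{"claw": -1, "x": 0, "y": 0, "z": 4, "spin": 0}, {"claw": -1, "x": 0, "y": 0, "z": 4, "spin": 0}, {"claw": -1, "x": 0, "y": 0, "z": 3, "spin": 0}, {"claw": -1, "x": 0, "y": 0, "z": 0, "spin": 0}]}}

```text
t: 10.05
position: [0.566, 0.1651, 0.0424]
tcp_rot: [3.128, -0.294, -0.001]
ft_force: [-0.2, 0.1, -0.8]
width: -0.0005
finger_force: 0.0
```

```bash
cat > f.py <<'E'
from h import *
import sys
N=int(sys.argv[1]) if len(sys.argv)>1 else 6
fs=[]
for i in range(N):
    im,d,C,ray=pts("wrist"); fs.append(state()['ft_force'][2])
print('F',np.mean(fs).round(2),state()['position'].round(4),state()['t'])
P=C+ray*d[...,None]
m=cv2.inRange(cv2.cvtColor(im,cv2.COLOR_BGR2HSV),(5,140,90),(20,255,255))
k,l,s,c=cv2.connectedComponentsWithStats(m)
for i in range(1,k):
    q=P[(l==i)&(d>0)]
    if s[i,4]>200 and np.median(q[:,2])>.045: print(s[i],np.median(q,0).round(4),np.percentile(q[:,2],[70,90]).round(4))
v0=next(v for v in range(200,300) if P[v,250,2]>P[v-1,250,2]+.003 and im[v,250].std()<12)
print('tip',v0,*[(P[v,u]*1000).round(0) for v in (v0-1,v0,v0+1) for u in (250,264)])
E
python3 f.py
```

```text
F -0.02 [0.5665 0.1652 0.043 ] 10.35
[ 232  217   50   30 1066] [0.5763 0.162  0.0592] [0.06   0.0607]
[ 317  217   58   52 2538] [0.5584 0.1137 0.0601] [0.0605 0.061 ]
[ 400  218   67   52 2829] [0.548  0.063  0.0599] [0.0605 0.061 ]
[ 482  219   30   48 1174] [0.5351 0.0184 0.0536] [0.0547 0.0556]
tip 235 [574. 167.  61.] [572. 159.  60.] [577. 166.  67.] [576. 159.  68.] [577. 166.  69.] [576. 159.  69.]
```

Request:
{"api": "servo_tool", "payload": {"commands": [{"claw": -1, "x": 0, "y": 0, "z": 2, "spin": 0}, {"claw": -1, "x": 0, "y": 0, "z": 2, "spin": 0}, {"claw": -1, "x": 0, "y": 0, "z": 0, "spin": 0}]}}

```text
t: 10.72
position: [0.5665, 0.1652, 0.0388]
tcp_rot: [-3.128, 0.294, -0.0]
ft_force: [0.3, -0.3, 2.1]
width: 0.0004
finger_force: 0.9
```

```bash
python3 f.py
```

```text
F 1.78 [0.5665 0.1652 0.039 ] 11.025
[232 220  51  27 948] [0.5765 0.1619 0.0576] [0.0584 0.0591]
[ 319  220   58   53 2669] [0.5586 0.1137 0.06  ] [0.0605 0.061 ]
[ 403  221   69   53 2986] [0.548  0.0631 0.0599] [0.0604 0.061 ]
[487 221  25  50 954] [0.5344 0.0194 0.0524] [0.0543 0.0554]
tip 212 [584. 165.  46.] [583. 157.  46.] [585. 165.  49.] [582. 157.  47.] [584. 165.  48.] [582. 157.  48.]
```

Request:
{"api": "servo_tool", "payload": {"commands": [{"claw": -1, "x": 0, "y": 0, "z": 1, "spin": 0}, {"claw": -1, "x": 0, "y": 0, "z": 0, "spin": 0}]}}

```text
t: 11.28
position: [0.5665, 0.1653, 0.0379]
tcp_rot: [-3.128, 0.294, -0.0]
ft_force: [0.1, 0.7, 2.4]
width: 0.0004
finger_force: 1.2
```

```bash
python3 f.py
```

```text
F 2.38 [0.5665 0.1652 0.0379] 11.575
[232 220  51  27 936] [0.5764 0.1621 0.0565] [0.0573 0.058 ]
[ 319  221   59   53 2701] [0.5586 0.1136 0.06  ] [0.0605 0.061 ]
[ 404  222   69   53 3011] [0.548  0.0631 0.0599] [0.0604 0.061 ]
[488 222  24  50 899] [0.5343 0.0196 0.0521] [0.054  0.0551]
tip 235 [576. 167.  58.] [574. 159.  57.] [577. 166.  63.] [576. 159.  62.] [577. 166.  63.] [576. 159.  64.]
```

Key 1 was touched at 1.8–2.4 N and pressed about 2.5 mm; contact is at reported z ≈ 0.0404. Next, key 2, 54 mm along tool y.

Request:
{"api": "servo_tool", "payload": {"commands": [{"claw": -1, "x": 0, "y": 0, "z": -10, "spin": 0}, {"claw": -1, "x": 0, "y": 18, "z": 0, "spin": 0}, {"claw": -1, "x": 0, "y": 18, "z": 0, "spin": 0}, {"claw": -1, "x": 0, "y": 18, "z": 0, "spin": 0}, {"claw": -1, "x": 0, "y": 0, "z": 0, "spin": 0}, {"claw": -1, "x": 0, "y": 0, "z": 4, "spin": 0}, {"claw": -1, "x": 0, "y": 0, "z": 0, "spin": 0}]}}

```text
t: 12.45
position: [0.5561, 0.1124, 0.0434]
tcp_rot: [-3.128, 0.293, 0.001]
ft_force: [-0.3, -0.2, 0.1]
width: 0.0002
finger_force: 0.0
```

```bash
python3 f.py 3
```

```text
F 0.13 [0.5563 0.1126 0.0437] 12.6
[ 141  216   56   52 2541] [0.568  0.1619 0.0599] [0.0604 0.0609]
[ 233  217   50   31 1069] [0.5658 0.1088 0.0593] [0.0601 0.0608]
[ 318  217   57   52 2535] [0.548  0.0607 0.06  ] [0.0605 0.061 ]
[ 400  218   61   48 2392] [0.5359 0.0089 0.0548] [0.0553 0.0558]
tip 235 [564. 114.  60.] [562. 106.  61.] [567. 114.  68.] [565. 106.  68.] [567. 114.  69.] [566. 106.  69.]
```

Request:
{"api": "servo_tool", "payload": {"commands": [{"claw": -1, "x": 0, "y": 0, "z": 2.5, "spin": 0}, {"claw": -1, "x": 0, "y": 0, "z": 2.5, "spin": 0}, {"claw": -1, "x": 0, "y": 0, "z": 0, "spin": 0}]}}

```text
t: 12.98
position: [0.5564, 0.1124, 0.0388]
tcp_rot: [-3.127, 0.294, -0.0]
ft_force: [0.9, 1.8, 2.1]
width: 0.0001
finger_force: 0.9
```

```bash
python3 f.py 3
```

```text
F 2.18 [0.5565 0.1123 0.039 ] 13.125
[ 138  220   58   53 2668] [0.568  0.1618 0.0599] [0.0604 0.0609]
[232 220  51  28 939] [0.5662 0.1087 0.0574] [0.0584 0.0591]
[ 319  221   58   53 2661] [0.5481 0.0608 0.06  ] [0.0605 0.061 ]
[ 403  221   64   50 2526] [0.5359 0.009  0.0549] [0.0553 0.0558]
tip 235 [565. 114.  59.] [564. 106.  60.] [567. 113.  63.] [565. 106.  63.] [567. 113.  64.] [566. 106.  65.]
```

Key 2 touched at 2.2 N. Now key 3 in the same way.

Request:
{"api": "servo_tool", "payload": {"commands": [{"claw": -1, "x": 0, "y": 0, "z": -9, "spin": 0}, {"claw": -1, "x": 0, "y": 18, "z": 0, "spin": 0}, {"claw": -1, "x": 0, "y": 18, "z": 0, "spin": 0}, {"claw": -1, "x": 0, "y": 18, "z": 0, "spin": 0}, {"claw": -1, "x": 0, "y": 0, "z": 4, "spin": 0}, {"claw": -1, "x": 0, "y": 0, "z": 2.5, "spin": 0}, {"claw": -1, "x": 0, "y": 0, "z": 2.5, "spin": 0}, {"claw": -1, "x": 0, "y": 0, "z": 0, "spin": 0}]}}

```text
t: 14.12
position: [0.5462, 0.0593, 0.0386]
tcp_rot: [3.128, -0.292, -0.0]
ft_force: [-1.4, -0.6, 2.1]
width: -0.0003
finger_force: 1.0
```

```bash
python3 f.py 3
```

```text
F 1.95 [0.5463 0.0593 0.0389] 14.275
[  43  220   68   52 2905] [0.5672 0.1593 0.0597] [0.0602 0.0608]
[ 138  220   58   53 2693] [0.5577 0.1088 0.0599] [0.0603 0.0609]
[232 220  51  28 900] [0.5558 0.0555 0.0573] [0.0582 0.059 ]
[ 319  221   56   49 2369] [0.536  0.0071 0.0549] [0.0553 0.0558]
tip 235 [556.  61.  59.] [554.  53.  59.] [557.  60.  63.] [555.  53.  62.] [557.  60.  65.] [555.  53.  64.]
```

Key 3 touched at 2 N. The latched key 4 needs a gentle approach, with contact expected at reported z ≈ 0.035.

Request:
{"api": "servo_tool", "payload": {"commands": [{"claw": -1, "x": 0, "y": 0, "z": -9, "spin": 0}, {"claw": -1, "x": 0, "y": 18, "z": 0, "spin": 0}, {"claw": -1, "x": 0, "y": 18, "z": 0, "spin": 0}, {"claw": -1, "x": 0, "y": 18, "z": 0, "spin": 0}, {"claw": -1, "x": 0, "y": 0, "z": 4, "spin": 0}, {"claw": -1, "x": 0, "y": 0, "z": 4, "spin": 0}, {"claw": -1, "x": 0, "y": 0, "z": 3, "spin": 0}, {"claw": -1, "x": 0, "y": 0, "z": 0, "spin": 0}]}}

```text
t: 15.28
position: [0.5359, 0.0065, 0.0364]
tcp_rot: [-3.128, 0.293, 0.001]
ft_force: [0.6, -1.0, -0.3]
width: -0.0001
finger_force: 0.0
```

```bash
python3 f.py 3
```

```text
F -0.24 [0.5363 0.0064 0.0368] 15.425
[  0 221  24  54 955] [0.5603 0.1504 0.0527] [0.0554 0.0583]
[  40  222   69   53 3011] [0.5568 0.1064 0.0597] [0.0602 0.0608]
[ 136  222   59   54 2760] [0.5474 0.0558 0.0599] [0.0604 0.0609]
[233 222  50  26 817] [0.5451 0.0026 0.0541] [0.0548 0.0554]
tip 219 [552.   7.  49.] [550.  -1.  50.] [618.  -9. 199.] [549.  -1.  48.] [549.   7.  46.] [547.  -1.  45.]
```

Request:
{"api": "servo_tool", "payload": {"commands": [{"claw": -1, "x": 0, "y": 0, "z": 0.7, "spin": 0}, {"claw": -1, "x": 0, "y": 0, "z": 0, "spin": 0}, {"claw": -1, "x": 0, "y": 0, "z": 0, "spin": 0}]}}

```text
t: 15.8
position: [0.5362, 0.006, 0.0362]
tcp_rot: [-3.128, 0.294, -0.0]
ft_force: [-0.9, 0.1, 0.3]
width: 0.0001
finger_force: 0.0
```

```bash
python3 f.py 3|head -1
```

```text
F -0.02 [0.5362 0.006  0.0362] 15.95
```

Request:
{"api": "servo_tool", "payload": {"commands": [{"claw": -1, "x": 0, "y": 0, "z": 0.5, "spin": 0}, {"claw": -1, "x": 0, "y": 0, "z": 0, "spin": 0}, {"claw": -1, "x": 0, "y": 0, "z": 0, "spin": 0}]}}

```text
t: 16.32
position: [0.5362, 0.006, 0.0356]
tcp_rot: [-3.128, 0.294, 0.0]
ft_force: [-0.2, 0.1, -0.4]
width: 0.0
finger_force: 0.0
```

Request:
{"api": "servo_tool", "payload": {"commands": [{"claw": -1, "x": 0, "y": 0, "z": 0.4, "spin": 0}, {"claw": -1, "x": 0, "y": 0, "z": 0, "spin": 0}, {"claw": -1, "x": 0, "y": 0, "z": 0, "spin": 0}]}}

```text
t: 16.7
position: [0.5362, 0.006, 0.0352]
tcp_rot: [-3.128, 0.294, -0.0]
ft_force: [-0.3, 0.1, 1.3]
width: -0.0003
finger_force: 0.1
```

Request:
{"api": "servo_tool", "payload": {"commands": [{"claw": -1, "x": 0, "y": 0, "z": 0.2, "spin": 0}, {"claw": -1, "x": 0, "y": 0, "z": 0, "spin": 0}, {"claw": -1, "x": 0, "y": 0, "z": 0, "spin": 0}]}}

```text
t: 17.08
position: [0.5362, 0.006, 0.0351]
tcp_rot: [-3.128, 0.294, -0.0]
ft_force: [0.2, -0.3, 2.2]
width: -0.0002
finger_force: 0.9
```

```bash
python3 f.py 6
```

```text
F 2.16 [0.5362 0.006  0.0351] 17.375
[  0 223  21  53 808] [0.5596 0.1504 0.0519] [0.054  0.0569]
[  38  223   70   54 3086] [0.5568 0.1063 0.0597] [0.0602 0.0607]
[ 135  223   59   55 2822] [0.5475 0.0557 0.0599] [0.0603 0.0608]
[232 224  50  23 751] [0.5453 0.003  0.0538] [0.0546 0.0553]
tip 235 [545.   7.  55.] [544.  -0.  55.] [547.   7.  59.] [545.  -1.  59.] [547.   7.  60.] [545.  -1.  60.]
```

Key 4 touched at 2.2 N and still latched. Now press it to the bottom.

Request:
{"api": "servo_tool", "payload": {"commands": [{"claw": -1, "x": 0, "y": 0, "z": 1, "spin": 0}, {"claw": -1, "x": 0, "y": 0, "z": 1, "spin": 0}, {"claw": -1, "x": 0, "y": 0, "z": 0.8, "spin": 0}, {"claw": -1, "x": 0, "y": 0, "z": 0, "spin": 0}]}}

```text
t: 17.88
position: [0.5362, 0.006, 0.0325]
tcp_rot: [-3.128, 0.294, -0.0]
ft_force: [-1.3, 0.5, 7.6]
width: -0.0003
finger_force: 3.4
```

```bash
python3 f.py 3
```

```text
F 6.9 [0.5363 0.006  0.0325] 18.025
[  0 225  18  53 636] [0.5585 0.1507 0.0504] [0.0523 0.0551]
[  34  225   72   55 3219] [0.5569 0.1063 0.0597] [0.0602 0.0607]
[ 133  225   60   56 2916] [0.5476 0.0557 0.0599] [0.0603 0.0609]
[232 225  50  22 665] [0.5449 0.003  0.0515] [0.0521 0.0528]
tip 216 [554.   6.  46.] [553.  -2.  46.] [618.  -9. 195.] [551.  -2.  44.] [553.   6.  45.] [551.  -2.  46.]
```

The key is at the bottom (about 7 N, 2.6 mm down). Release and lift clear.

Request:
{"api": "servo_tool", "payload": {"commands": [{"claw": -1, "x": 0, "y": 0, "z": -4, "spin": 0}, {"claw": -1, "x": 0, "y": 0, "z": -10, "spin": 0}, {"claw": -1, "x": 0, "y": 0, "z": -25, "spin": 0}, {"claw": -1, "x": 0, "y": 0, "z": -25, "spin": 0}, {"claw": -1, "x": 0, "y": 0, "z": 0, "spin": 0}, {"claw": -1, "x": 0, "y": 0, "z": 0, "spin": 0}]}}

```text
t: 18.77
position: [0.5357, 0.0061, 0.0959]
tcp_rot: [-3.128, 0.294, 0.001]
ft_force: [0.5, 0.0, 0.6]
width: -0.0003
finger_force: 0.0
```

```bash
sed -i '/v0/d' f.py; python3 f.py 2
```

```text
F 0.39 [0.5353 0.0061 0.0954] 18.875
[  25  190   54   39 1688] [0.5656 0.1585 0.0596] [0.0602 0.0607]
[  97  190   47   40 1516] [0.5558 0.1072 0.0599] [0.0604 0.061 ]
[ 167  190   42   40 1486] [0.546  0.0568 0.0601] [0.0605 0.0611]
[ 238  191   38   39 1366] [0.5364 0.0051 0.0601] [0.0605 0.0611]
```

All four keys stand raised.

```bash
python3 -c "from bench import job_done; print(job_done())"
```

```text
the job is handed in; nothing more can be done
None
```

I tapped all four keys from left to right at about 2 N each, then pressed the latched right-most key to the bottom and let go; all four now read as raised, and the job is handed in.

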